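Set the stock tags on the spares board

ROBOT

A 6-joint arm with a two-finger parallel gripper is mounted at the origin on the work surface. World frame = base frame: x ahead of the robot, y to its left, z up, the work surface at z = 0. Lengths are in m, angles in rad, forces in N, time in s.
With the tool pointing down it reaches from about 0.3 to 0.775 m from the base axis. Payload 14.6 kg.
Tool frame: the origin (TCP) lies on the mounting face of the last link; the fingertips stand 199 mm ahead of it and the grasp point (between the pads) lies 180 mm ahead of it; z points along the fingers, y is the direction in which the jaws open and shut (so a half turn about z gives the same grasp; the last joint's range is limited). The gripper opens to 94 mm and grips with 3 to 60 N. Pads are 16 mm wide; open, the fingers measure 119 mm over their backs; the gripper's body (75 mm by 177 mm) begins 78 mm behind the grasp point.
Start: joints at [-1.264, 0.3, 1.521, -0, 1.321, -0.067], TCP at [0.201, -0.512, 0.405] pointing down, gripper open.
Joint ranges: [-3.03, 3.03], [-0.79, 2.21], [0.23, 2.52], [-1.04, 4.18], [0, 3.07], [-2.55, 2.55]. Speed limits (rad/s): [2.22, 2.22, 2.57, 3.14, 3.14, 3.14].

INTERFACE

Orientations are given as a unit quaternion [x, y, z, w].
In Python, from station import manip, vision gives the robot as it stands.
- The arm moves only by the tool carry_out, never from a script. Its argument "rows" is a list of rows, each a list of 3 entries, a list of its own where there are three numbers: the shift along the tool's x, y, z in units of 0.15 m (1.0 is 0.15 m), then the turn, a rotation vector about the tool's x, y, z in units of 2 rad (1.0 is 2 rad), then the opening, from 0 (shut) to 1 (fully open). A call has 1 to 10 rows; each row shifts and turns the commanded pose from where the row before left it, along the tool's axes as they then stand; what a row does not reach is not made up. A row lasts 1/8 s, in which the tool goes at most 62.5 mm and 10.7 degrees, less where a joint would pass 70% of its speed; a pose out of reach is approached as far as the arm can. A call with a number of a shift or a turn outside -1 to 1 is refused whole. A call with a gripper value outside its range is refused whole. The fingers move at their own pace and stop on an object; "squeeze" is the grip in N (left out, the last holds). Time passes only in rows, so rows that do not move let the fingers close. It gives the time, the measured TCP pose, the force and the opening at its end, in the units of the state.
- manip.read_state(): the state, without advancing time (a new reading comes with each control period).
- vision.get_image(name): name is "scene" or "top" or "wrist"; returns (picture, depth): 480x640x3 uint8, blue, green, red; 480x640 float32, m along the optical axis (not along the pixel's ray), 0 where there is no reading.
- vision.camera_model(name): a dict with "fov_y" (degrees; the focal length in pixels is half the picture's height over the tangent of half this angle, whatever the lens; pixels are square), "cx", "cy" (the principal point, pixels), "world_from_camera" (4x4, takes a point from camera to world coordinates). Camera axes: x right, y down, z forward; pixel columns grow to the right and rows downward; lengths in m; the calibration is good to about 2 mm. A picture is of the moment at which its call begins: read the wrist's pose just before it. camera_model takes no time and is no camera call; for the wrist camera it gives the pose at the moment of the call.
- manip.finish_job(): hands the job in, once; it reports no verdict.
The state is a dict: "t": time; "q": joint angles; "joint_velocities": joint speeds; "effort": joint torques, N m; "ee_pos": TCP position; "ee_rot": TCP orientation; "ft_force": force on the tool from outside, world axes, zero at the start; "torque": the same for the moment, N m; "gripper_width": opening from 0.0 (shut) to 1.0 (fully open).
Only numpy, scipy, OpenCV 4.12 (cv2) and the standard library are available. Lean on these libraries where they do the work, as an engineer would, in place of code of your own. Each camera call takes 0.05 s, during which the arm holds its last target.

TASK

Set the hinged tags on the race-pit spares board so that only the full bins, those with two wheels stacked in them, show the round dot: such a tag leans toward its bin with the dot facing up, and the tag of every other bin (one wheel or none) leans away from its bin with the bar facing up. Flip only by gently pushing a tag over with a fingertip, until it rests at its stop. Pick nothing up, and leave the wheels and all other things where they are.

Things in the scene. Friction and masses are not known exactly. Their poses are not given: they have to be found in the camera images.
- hinge_1 (a point): Middle of tag 1's hinge line, 47 mm above the table. x points level to the tag's own bin (its centre 130 mm away along x), y along the hinge, z up. Tags stand in a row along y, 100 mm apart, all with one heading, on a plywood board (275 x 540 mm, top at 12 mm). Fixed steel hinge post 30 x 62 mm, top 53 mm above the table.
- tag_1 (a joint): Lean, rad: 0 upright; +0.55 (stop) toward its bin, dot up; -0.55 (stop) away from it, toward the robot, bar up. White plate 42 wide, 4 thick, 60 mm from hinge to free edge, about 30 g; black 25 mm dot on the robot-side face, black bar 34 x 8 on the other. Free hinge, under 1 N; past upright it drops to the other stop. There its edge is 31 mm beside the hinge line, 98 mm above the table.
- hinge_2 (a point): Middle of tag 2's hinge line, 47 mm above the table. x points level to the tag's own bin (its centre 130 mm away along x), y along the hinge, z up. Tags stand in a row along y, 100 mm apart, all with one heading, on a plywood board (275 x 540 mm, top at 12 mm). Fixed steel hinge post 30 x 62 mm, top 53 mm above the table.
- tag_2 (a joint): Lean, rad: 0 upright; +0.55 (stop) toward its bin, dot up; -0.55 (stop) away from it, toward the robot, bar up. White plate 42 wide, 4 thick, 60 mm from hinge to free edge, about 30 g; black 25 mm dot on the robot-side face, black bar 34 x 8 on the other. Free hinge, under 1 N; past upright it drops to the other stop. There its edge is 31 mm beside the hinge line, 98 mm above the table.
- hinge_3 (a point): Middle of tag 3's hinge line, 47 mm above the table. x points level to the tag's own bin (its centre 130 mm away along x), y along the hinge, z up. Tags stand in a row along y, 100 mm apart, all with one heading, on a plywood board (275 x 540 mm, top at 12 mm). Fixed steel hinge post 30 x 62 mm, top 53 mm above the table.
- tag_3 (a joint): Lean, rad: 0 upright; +0.55 (stop) toward its bin, dot up; -0.55 (stop) away from it, toward the robot, bar up. White plate 42 wide, 4 thick, 60 mm from hinge to free edge, about 30 g; black 25 mm dot on the robot-side face, black bar 34 x 8 on the other. Free hinge, under 1 N; past upright it drops to the other stop. There its edge is 31 mm beside the hinge line, 98 mm above the table.
- hinge_4 (a point): Middle of tag 4's hinge line, 47 mm above the table. x points level to the tag's own bin (its centre 130 mm away along x), y along the hinge, z up. Tags stand in a row along y, 100 mm apart, all with one heading, on a plywood board (275 x 540 mm, top at 12 mm). Fixed steel hinge post 30 x 62 mm, top 53 mm above the table.
- tag_4 (a joint): Lean, rad: 0 upright; +0.55 (stop) toward its bin, dot up; -0.55 (stop) away from it, toward the robot, bar up. White plate 42 wide, 4 thick, 60 mm from hinge to free edge, about 30 g; black 25 mm dot on the robot-side face, black bar 34 x 8 on the other. Free hinge, under 1 N; past upright it drops to the other stop. There its edge is 31 mm beside the hinge line, 98 mm above the table.
- bin_a: Open grey plastic bin, outside 80 (x) x 85 (y) x 36 mm high, walls and floor 3 mm, fixed on the board. Origin at the centre of its underside, 12 mm above the table; its robot-side wall begins 90 mm from the hinge line of its tag. It holds two, one or no wheels.
- bin_b: Open grey plastic bin, outside 80 (x) x 85 (y) x 36 mm high, walls and floor 3 mm, fixed on the board. Origin at the centre of its underside, 12 mm above the table; its robot-side wall begins 90 mm from the hinge line of its tag. It holds two, one or no wheels.
- bin_c: Open grey plastic bin, outside 80 (x) x 85 (y) x 36 mm high, walls and floor 3 mm, fixed on the board. Origin at the centre of its underside, 12 mm above the table; its robot-side wall begins 90 mm from the hinge line of its tag. It holds two, one or no wheels.
- bin_d: Open grey plastic bin, outside 80 (x) x 85 (y) x 36 mm high, walls and floor 3 mm, fixed on the board. Origin at the centre of its underside, 12 mm above the table; its robot-side wall begins 90 mm from the hinge line of its tag. It holds two, one or no wheels.
- wheel_1_mid (a point): Centre of a loose model-car wheel, black tyre with white rim, 64 mm diameter, 26 mm thick, 35 g, lying flat in a bin: 28 mm above the table in the bottom layer, 54 mm as the second of a stack (its top then 67 mm above the table, 19 mm over the bin's rim; a single wheel lies below the rim).
- wheel_2_mid (a point): Centre of a loose model-car wheel, black tyre with white rim, 64 mm diameter, 26 mm thick, 35 g, lying flat in a bin: 28 mm above the table in the bottom layer, 54 mm as the second of a stack (its top then 67 mm above the table, 19 mm over the bin's rim; a single wheel lies below the rim).
- wheel_3_mid (a point): Centre of a loose model-car wheel, black tyre with white rim, 64 mm diameter, 26 mm thick, 35 g, lying flat in a bin: 28 mm above the table in the bottom layer, 54 mm as the second of a stack (its top then 67 mm above the table, 19 mm over the bin's rim; a single wheel lies below the rim).
- wheel_4_mid (a point): Centre of a loose model-car wheel, black tyre with white rim, 64 mm diameter, 26 mm thick, 35 g, lying flat in a bin: 28 mm above the table in the bottom layer, 54 mm as the second of a stack (its top then 67 mm above the table, 19 mm over the bin's rim; a single wheel lies below the rim).
- wheel_5_mid (a point): Centre of a loose model-car wheel, black tyre with white rim, 64 mm diameter, 26 mm thick, 35 g, lying flat in a bin: 28 mm above the table in the bottom layer, 54 mm as the second of a stack (its top then 67 mm above the table, 19 mm over the bin's rim; a single wheel lies below the rim).
- glue: White bottle with black cap, 24 mm diameter, 50 mm tall, standing on the board between two tags. Origin at its underside. To be left alone.
- pinion: Small brass gear, 26 mm diameter, 22 mm tall, standing on the board between two tags. Origin at its underside. To be left alone.
- nut_jar: Small glass jar with metal cap, 26 mm diameter, 34 mm tall, standing on the board between two tags. Origin at its underside. To be left alone.
- battery: Blue battery pack 46 x 96 x 25 mm lying at an end of the board. Origin at its underside. To be left alone.
- driver: Screwdriver, 170 mm, black handle, lying at an end of the board. To be left alone.
- shock_oil: Clear bottle, 36 mm diameter, 85 mm tall, standing at an end of the board. Origin at its underside. To be left alone.
- spur_gear: Black gear ring, 60 mm diameter, 8 mm thick, lying flat at an end of the board. Origin at its underside. To be left alone.

How it is judged:
At the end, for the whole second after the job is handed in: Every tag in front of a bin with two wheels leans toward its bin (joint above +0.45 rad), every other tag leans away from it (below -0.45 rad), all tags at rest (under 0.1 rad/s); every wheel is within 12 mm and every other loose thing within 15 mm of where it started ((horizontal distance between hinge_1 and bin_a above 0.147 m or value of joint tag_1 above 0.45 rad) and (horizontal distance between hinge_1 and bin_b above 0.147 m or value of joint tag_1 above 0.45 rad) and (horizontal distance between hinge_1 and bin_c above 0.147 m or value of joint tag_1 below -0.45 rad) and (horizontal distance between hinge_1 and bin_d above 0.147 m or value of joint tag_1 below -0.45 rad) and velocity of joint tag_1 between -0.1 and 0.1 rad/s and (horizontal distance between hinge_2 and bin_a above 0.147 m or value of joint tag_2 above 0.45 rad) and (horizontal distance between hinge_2 and bin_b above 0.147 m or value of joint tag_2 above 0.45 rad) and (horizontal distance between hinge_2 and bin_c above 0.147 m or value of joint tag_2 below -0.45 rad) and (horizontal distance between hinge_2 and bin_d above 0.147 m or value of joint tag_2 below -0.45 rad) and velocity of joint tag_2 between -0.1 and 0.1 rad/s and (horizontal distance between hinge_3 and bin_a above 0.147 m or value of joint tag_3 above 0.45 rad) and (horizontal distance between hinge_3 and bin_b above 0.147 m or value of joint tag_3 above 0.45 rad) and (horizontal distance between hinge_3 and bin_c above 0.147 m or value of joint tag_3 below -0.45 rad) and (horizontal distance between hinge_3 and bin_d above 0.147 m or value of joint tag_3 below -0.45 rad) and velocity of joint tag_3 between -0.1 and 0.1 rad/s and (horizontal distance between hinge_4 and bin_a above 0.147 m or value of joint tag_4 above 0.45 rad) and (horizontal distance between hinge_4 and bin_b above 0.147 m or value of joint tag_4 above 0.45 rad) and (horizontal distance between hinge_4 and bin_c above 0.147 m or value of joint tag_4 below -0.45 rad) and (horizontal distance between hinge_4 and bin_d above 0.147 m or value of joint tag_4 below -0.45 rad) and velocity of joint tag_4 between -0.1 and 0.1 rad/s and distance of each of wheel_1_mid, wheel_2_mid, wheel_3_mid, wheel_4_mid, wheel_5_mid from where it was at the start of the episode below 0.012 m and distance of each of glue, pinion, nut_jar, battery, driver, shock_oil, spur_gear from where it was at the start of the episode below 0.015 m); the robot touches nothing.
It fails at once if a wheel is lifted or shifted by more than 12 mm (distance of any of wheel_1_mid, wheel_2_mid, wheel_3_mid, wheel_4_mid, wheel_5_mid from where it was at the start of the episode above 0.012 m).
It fails at once if another thing is lifted or shifted by more than 15 mm (distance of any of glue, pinion, nut_jar, battery, driver, shock_oil, spur_gear from where it was at the start of the episode above 0.015 m).
It fails at once if a tag is pushed hard (over 15 N) (contact force between any of the arm, the fingers and tag_1 above 15 N or contact force between any of the arm, the fingers and tag_2 above 15 N or contact force between any of the arm, the fingers and tag_3 above 15 N or contact force between any of the arm, the fingers and tag_4 above 15 N).
It also fails if it takes over 58 s, if anything falls off the work surface, if the arm or the gripper's body presses on something with over 40 N, if the wrist force passes 120 N, or if a joint passes its speed limit or range.

## Working session

There is one attempt and no reset: what is moved stays moved. The work goes in short steps, Python scripts to look and compute and a tool call to move; the robot and the scene stay as the last step left them, time stands still between calls to the robot, and variables do not carry over. Pictures are saved under pics/ and viewed, and the job is handed in when it is done.

Besides the shell and the picture viewer there is one more tool, called after "Emit:" by a JSON object that holds its "name" and its "arguments", one argument or row to a line. carry_out: Moves the arm, as the interface text tells. Shifts and turns lie within -1 to 1; 1 stands for 0.15 m of shift or 2 rad of turn. Its arguments: {"type":"object","properties":{"rows":{"type":"array","items":{"type":"array"}},"squeeze":{"type":"number"}},"required":["rows"]}

```bash
mkdir -p pics; ls; python3 - <<'E'
from station import manip, vision
import cv2,numpy as np
s=manip.read_state();print(s)
for n in("scene","top"):
    p,d=vision.get_image(n);cv2.imwrite(f"pics/{n}0.png",p);np.savez(f"{n}0.npz",p=p,d=d)
    m=vision.camera_model(n);print(n,m)
E
```

```text
pics
{'t': 0.0, 'q': array([-1.26360364e+00,  3.00484306e-01,  1.52159551e+00, -6.38344974e-06,
        1.32069125e+00, -6.65978215e-02]), 'joint_velocities': array([ 0.00013695,  0.00097416,  0.00031172, -0.00177823,  0.00091854,
        0.0008096 ]), 'effort': array([ 6.81593501e-04, -5.31808984e+01, -3.52738309e+01,  7.09606684e-02,
        2.44831044e-02, -7.99577151e-05]), 'ee_pos': array([ 0.20081875, -0.51199183,  0.40407284]), 'ee_rot': array([ 9.82585543e-01,  1.85809860e-01, -7.37785230e-05, -5.84574922e-04]), 'ft_force': array([0.06752358, 0.72930681, 0.21440915]), 'torque': array([ 0.01077403, -0.00976045, -0.04123524]), 'gripper_width': 1.0012571080239032}
scene {'fov_y': 53.233286919083135, 'cx': 321.09753642694386, 'cy': 247.16256151596593, 'world_from_camera': array([[ 0.8581654 ,  0.40836539, -0.31111068,  0.84535566],
       [ 0.5133353 , -0.68995576,  0.51034099, -0.37241808],
       [-0.00624701, -0.59766107, -0.80172453,  0.70965624],
       [ 0.        ,  0.        ,  0.        ,  1.        ]])}
top {'fov_y': 50.76047249286903, 'cx': 316.0514225759331, 'cy': 240.98707142950704, 'world_from_camera': array([[ 0.00531253, -0.98652008,  0.16355401,  0.39302342],
       [-0.99997573, -0.00597803, -0.00357707,  0.02411326],
       [ 0.00450659, -0.16353104, -0.9865279 ,  1.05264978],
       [ 0.        ,  0.        ,  0.        ,  1.        ]])}
```

View pics/scene0.png

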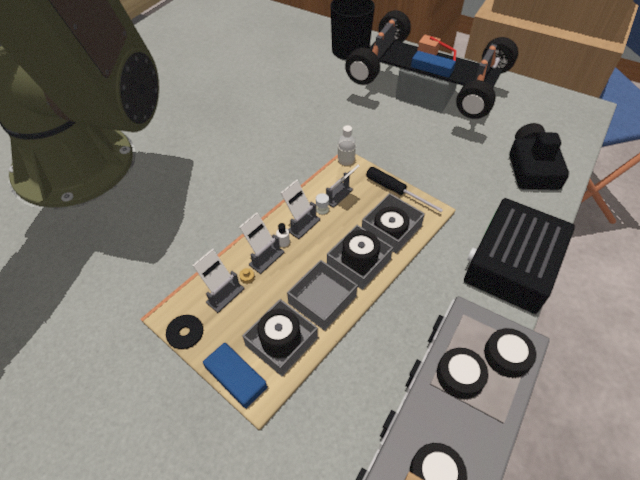

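View pics/top0.png

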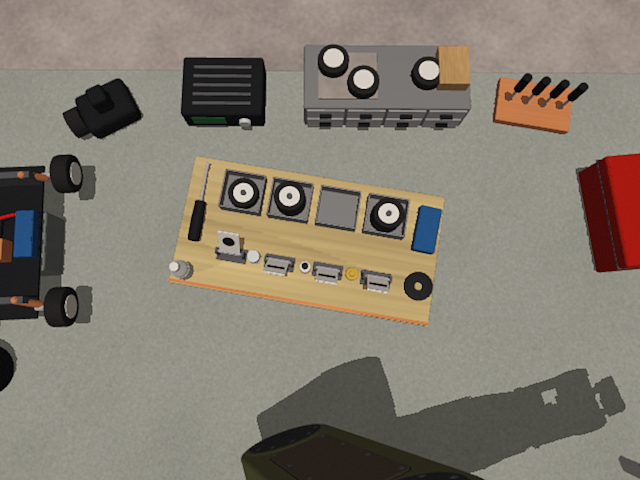

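Left to right in the top view, the tags are at about (229,242), (278,264), (327,271) and (377,281). The first shows its dot; the others show their bars. Next I'll measure wheel heights and the hinge positions.

```bash
cat > h.py <<'E'
import numpy as np,cv2
def cloud(d,m):
    f=240/np.tan(np.radians(m["fov_y"])/2)
    v,u=np.mgrid[0:480,0:640]
    P=np.stack([(u-m["cx"])/f*d,(v-m["cy"])/f*d,d],-1)
    T=m["world_from_camera"];return P@T[:3,:3].T+T[:3,3]
E
python3 - <<'E'
from h import *
from station import vision
for n in("top","scene"):
    z=np.load(n+"0.npz");W=cloud(z["d"],vision.camera_model(n))
    pts={"top":[(233,193),(280,198),(338,208),(378,215),(243,192),(290,197),(388,214),(228,242),(278,264),(327,271),(377,281),(215,220),(300,230),(250,380)],"scene":[(392,220),(362,245),(278,328),(322,293)]}[n]
    for u,v in pts: print(n,u,v,np.round(np.median(W[v-1:v+2,u-1:u+2].reshape(-1,3),0),4))
    if n=="top":
        # bin/board: orange/wood region height map
        Z=W[...,2]; c=np.clip((Z)/0.12*255,0,255).astype(np.uint8)
        cv2.imwrite("pics/h.png",cv2.resize(cv2.applyColorMap(c,2)[140:340,150:460],None,fx=2.5,fy=2.5,interpolation=0))
        cv2.imwrite("pics/tz.png",cv2.resize(z["p"][140:340,150:460],None,fx=2.5,fy=2.5,interpolation=2))
        p=z["p"]; hsv=cv2.cvtColor(p,40)
        # tags: height >0.07 in row region
        X,Y=W[...,0],W[...,1]
        for u0,u1 in((212,246),(262,294),(312,344),(360,394)):
            sub=(slice(225,295),slice(u0,u1)); m=Z[sub]>0.06
            q=W[sub][m]; print(u0,len(q),q.mean(0).round(4),q.min(0).round(4),q.max(0).round(4))
        # bin rims
        m=((Z>0.042)&(Z<0.054)).astype(np.uint8); m[225:]=0;m[:160]=0;m[:,:215]=0;m[:,415:]=0
        k,l,s,ce=cv2.connectedComponentsWithStats(m)
        for i in range(1,k):
            if s[i,4]>100:
                q=W[l==i]; r=cv2.minAreaRect(q[:,:2].astype(np.float32));print("rim",s[i],np.round(r[0],4),np.round(r[1],4),r[2],q[:,2].mean())
E
```

```text
top 233 193 [0.6608 0.1921 0.0407]
top 280 198 [0.6448 0.0936 0.0619]
top 338 208 [ 0.6351 -0.0255  0.0141]
top 378 215 [ 0.6097 -0.1023  0.0682]
top 243 192 [0.6626 0.1717 0.039 ]
top 290 197 [0.6456 0.0733 0.0648]
top 388 214 [ 0.6124 -0.123   0.0646]
top 228 242 [0.5519 0.1932 0.0782]
top 278 264 [0.5102 0.0945 0.0673]
top 327 271 [ 0.4974 -0.0013  0.0639]
top 377 281 [ 0.4779 -0.0986  0.0684]
top 215 220 [0.6092 0.2327 0.0117]
top 300 230 [0.589  0.0541 0.0104]
top 250 380 [0.2826 0.1521 0.0007]
212 367 [0.5506 0.1847 0.1138] [0.393  0.0241 0.06  ] [0.5717 0.2129 1.0526]
262 274 [0.4979 0.0959 0.1148] [0.393  0.0241 0.0601] [0.5186 0.1208 1.0526]
312 269 [0.4827 0.0005 0.1087] [ 0.393  -0.0229  0.0601] [0.5016 0.0241 1.0526]
360 320 [ 0.4809 -0.0972  0.1114] [ 0.393  -0.1324  0.0604] [0.5905 0.0241 1.0526]
rim [218 168  49  45 291] [0.665  0.1725] [0.0859 0.0808] 80.34247589111328 0.04709108974332027
rim [267 176  47  45 273] [0.6489 0.0741] [0.0853 0.0808] 80.51762390136719 0.04727212567259959
rim [315 184  47  41 237] [ 0.633  -0.0247] [0.0853 0.0813] 81.18412017822266 0.04721773484669732
rim [364 192  47  33 184] [ 0.6224 -0.1241] [0.0851 0.0687] 80.63141632080078 0.04728486692726149
scene 392 220 [0.6649 0.1718 0.0392]
scene 362 245 [0.6521 0.0769 0.0651]
scene 278 328 [ 0.6174 -0.1243  0.0657]
scene 322 293 [ 0.6265 -0.012   0.0151]
```

View pics/tz.png

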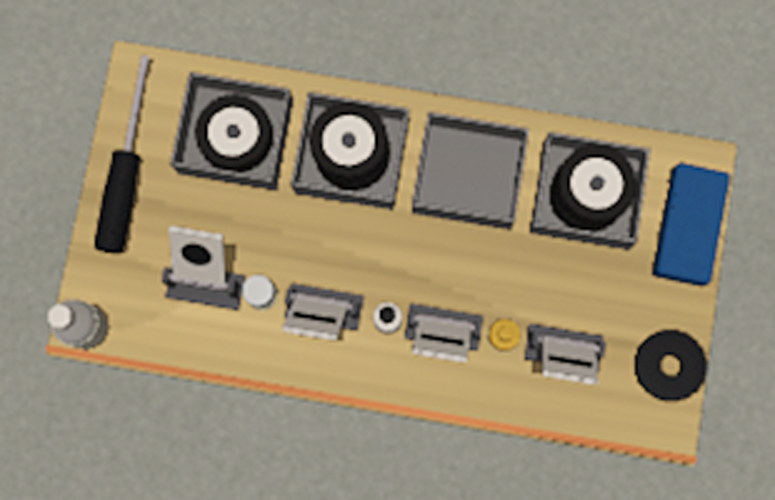

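View pics/h.png

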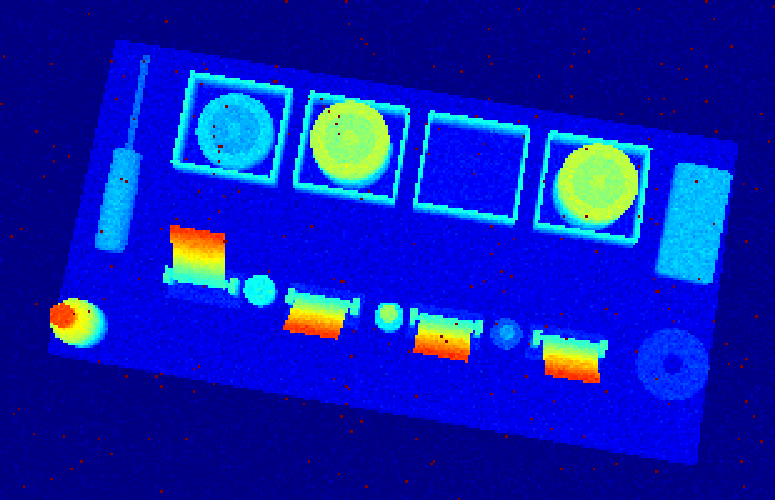

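Wheel tops: far-left bin 40 mm (single), second about 65 mm (double), third empty, fourth about 66 mm (double). Tags 2 and 4 (from left) must go to the dot and tag 1 to the bar, while tag 3 stays. I'll turn the tool to the board heading and shut the gripper.

```bash
cat >> h.py <<'E'
from scipy.spatial.transform import Rotation as R
bx=np.array([.987,-.160]);by=np.array([.160,.987])
H={1:(.5367,.1933),2:(.5206,.0949),3:(.5047,-.0039),4:(.4888,-.1028)}
def go(tag,dx,tipz):
    from station import manip
    s=manip.read_state();Rm=R.from_quat(s["ee_rot"]).as_matrix()
    tgt=np.r_[np.array(H[tag])+dx*bx,tipz+.199]
    tip=s["ee_pos"]+.199*Rm[:,2]
    dh=np.degrees(np.arctan2(Rm[1,0],Rm[0,0]))
    print("t",s["t"],"q",s["q"].round(2),"ee",s["ee_pos"].round(4),"tip",tip.round(4),"heading",dh,"z",Rm[:,2].round(4),"F",s["ft_force"].round(1),"w",s["gripper_width"])
    for k in H:
        r=tip[:2]-np.array(H[k]); print(k,"bx,by of tip rel hinge",(r@bx).round(4),(r@by).round(4))
    print("shift tool axes units",(Rm.T@(tgt-s["ee_pos"])/.15).round(3))
E
echo
```

Emit:
{"name": "carry_out", "arguments": {
  "rows": [
    [[0, 0, 0], [0, 0, 0.089], 0],
    [[0, 0, 0], [0, 0, 0.089], 0],
    [[0, 0, 0], [0, 0, 0.089], 0],
    [[0, 0, 0], [0, 0, 0], 0]
  ],
  "squeeze": 10
}}

```text
t: 0.6
ee_pos: [0.2008, -0.512, 0.4044]
ee_rot: [0.997, -0.079, -0.0, -0.0]
ft_force: [0.1, 0.3, 0.4]
gripper_width: 0.612
```

```bash
python3 -c "
from h import *
go(4,-.075,.205)"
```

```text
t 0.6 q [-1.26  0.3   1.52  0.    1.32  0.47] ee [ 0.2008 -0.512   0.4044] tip [ 0.2008 -0.5119  0.2054] heading -9.115849118817167 z [-2.e-04  5.e-04 -1.e+00] F [0.1 0.3 0.4] w 0.6120142262707386
1 bx,by of tip rel hinge -0.2187 -0.7498
2 bx,by of tip rel hinge -0.2185 -0.6501
3 bx,by of tip rel hinge -0.2187 -0.55
4 bx,by of tip rel hinge -0.2188 -0.4499
shift tool axes units [ 0.963 -2.998  0.004]
```

Emit:
{"name": "carry_out", "arguments": {
  "rows": [
    [[0.1, -0.3, 0], [0, 0, 0], 0],
    [[0.1, -0.3, 0], [0, 0, 0], 0],
    [[0.1, -0.3, 0], [0, 0, 0], 0],
    [[0.1, -0.3, 0], [0, 0, 0], 0],
    [[0.1, -0.3, 0], [0, 0, 0], 0],
    [[0.1, -0.3, 0], [0, 0, 0], 0],
    [[0.1, -0.3, 0], [0, 0, 0], 0],
    [[0.1, -0.3, 0], [0, 0, 0], 0],
    [[0.1, -0.3, 0], [0, 0, 0], 0],
    [[0.06, -0.3, 0], [0, 0, 0], 0]
  ]
}}

```text
t: 1.85
ee_pos: [0.4152, -0.0892, 0.4046]
ee_rot: [0.997, -0.077, 0.0, -0.0]
ft_force: [-0.4, 0.5, -0.6]
gripper_width: 0.006
```

Emit:
{"name": "carry_out", "arguments": {
  "rows": [
    [[0, 0, 0], [0, 0, 0], 0],
    [[0, 0, 0], [0, 0, 0], 0]
  ]
}}

```text
t: 2.1
ee_pos: [0.4146, -0.0911, 0.4046]
ee_rot: [0.997, -0.079, -0.0, 0.0]
ft_force: [0.3, -1.0, -0.5]
gripper_width: 0.007
```

```bash
python3 -c "
from h import *
go(4,-.075,.082)
from station import vision
p,d=vision.get_image('wrist');cv2.imwrite('pics/w1.png',p)
p,d=vision.get_image('scene');cv2.imwrite('pics/s1.png',p)"
```

```text
t 2.1 q [-0.3   0.02  1.85 -0.    1.28  1.43] ee [ 0.4146 -0.0911  0.4046] tip [ 0.4146 -0.0911  0.2056] heading -9.015200001688537 z [-3.e-04 -1.e-04 -1.e+00] F [ 0.3 -1.  -0.5] w 0.0067712615825811385
1 bx,by of tip rel hinge -0.075 -0.3003
2 bx,by of tip rel hinge -0.0749 -0.2006
3 bx,by of tip rel hinge -0.075 -0.1005
4 bx,by of tip rel hinge -0.0751 -0.0004
shift tool axes units [ 0.001 -0.002  0.824]
```

View pics/w1.png

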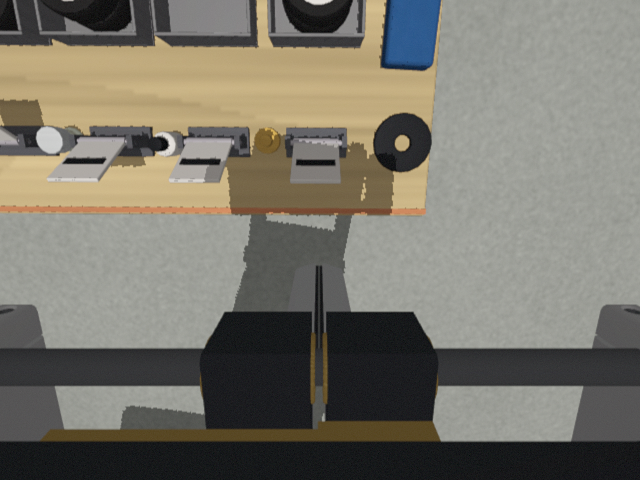

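View pics/s1.png

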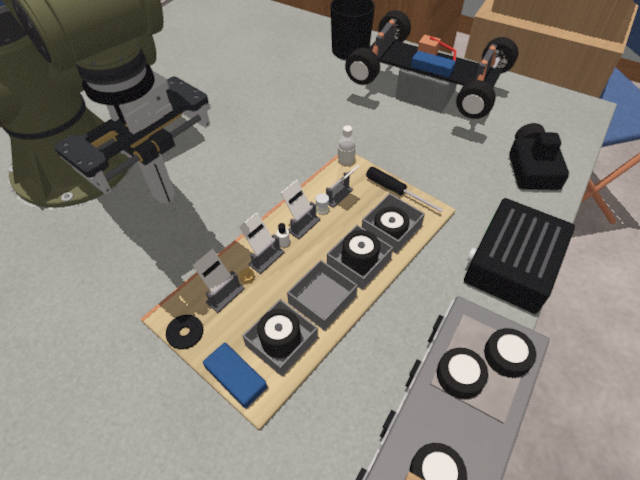

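Closed fingers are lined up with tag 4. Lower, then push slowly.

Emit:
{"name": "carry_out", "arguments": {
  "rows": [
    [[0, 0, 0.3], [0, 0, 0], 0],
    [[0, 0, 0.3], [0, 0, 0], 0],
    [[0, 0, 0.22], [0, 0, 0], 0],
    [[0, 0, 0], [0, 0, 0], 0]
  ]
}}

```text
t: 2.7
ee_pos: [0.4142, -0.0915, 0.2803]
ee_rot: [0.997, -0.08, -0.002, -0.0]
ft_force: [0.4, -0.7, 0.3]
gripper_width: 0.003
```

Emit:
{"name": "carry_out", "arguments": {
  "rows": [
    [[0.06, 0, 0], [0, 0, 0], 0],
    [[0.06, 0, 0], [0, 0, 0], 0],
    [[0.04, 0, 0], [0, 0, 0], 0],
    [[0.04, 0, 0], [0, 0, 0], 0],
    [[0.04, 0, 0], [0, 0, 0], 0],
    [[0.04, 0, 0], [0, 0, 0], 0],
    [[0.04, 0, 0], [0, 0, 0], 0],
    [[0.04, 0, 0], [0, 0, 0], 0],
    [[0.04, 0, 0], [0, 0, 0], 0],
    [[0.04, 0, 0], [0, 0, 0], 0]
  ]
}}

```text
t: 3.95
ee_pos: [0.4803, -0.1013, 0.2816]
ee_rot: [0.997, -0.08, -0.0, -0.0]
ft_force: [-0.2, -0.2, 0.9]
gripper_width: 0.007
```

Emit:
{"name": "carry_out", "arguments": {
  "rows": [
    [[0.04, 0, 0], [0, 0, 0], 0],
    [[0.04, 0, 0], [0, 0, 0], 0],
    [[0.02, 0, 0], [0, 0, 0], 0],
    [[0, 0, 0], [0, 0, 0], 0],
    [[0, 0, 0], [0, 0, 0], 0]
  ]
}}

```text
t: 4.58
ee_pos: [0.4946, -0.1036, 0.2816]
ee_rot: [0.997, -0.08, -0.0, -0.0]
ft_force: [0.3, -0.4, -0.4]
gripper_width: 0.006
```

```bash
python3 -c "
from h import *
go(4,-.075,.082)
from station import vision
p,d=vision.get_image('scene');cv2.imwrite('pics/s2.png',p)"
```

```text
t 4.575 q [-0.28  0.34  1.77 -0.    1.02  1.45] ee [ 0.4946 -0.1036  0.2816] tip [ 0.4946 -0.1036  0.0826] heading -9.180862064445597 z [-2.e-04  0.e+00 -1.e+00] F [ 0.3 -0.4 -0.4] w 0.005782207275718604
1 bx,by of tip rel hinge 0.0059 -0.2998
2 bx,by of tip rel hinge 0.0061 -0.2001
3 bx,by of tip rel hinge 0.006 -0.1001
4 bx,by of tip rel hinge 0.0058 0.0001
shift tool axes units [-0.539  0.     0.004]
```

View pics/s2.png

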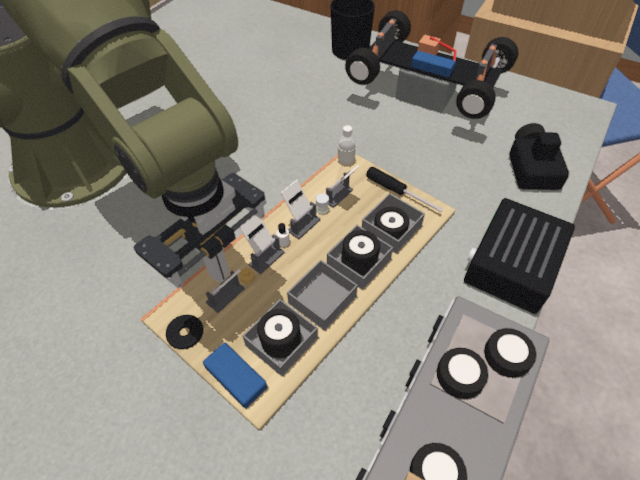

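Tag 4 at (228,288) has tipped toward its bin. Back off, raise, and move to tag 2.

Emit:
{"name": "carry_out", "arguments": {
  "rows": [
    [[-0.2, 0, 0], [0, 0, 0], 0],
    [[-0.34, 0, 0], [0, 0, 0], 0],
    [[0, 0, -0.3], [0, 0, 0], 0],
    [[0, -0.333, 0], [0, 0, 0], 0],
    [[0, -0.333, 0], [0, 0, 0], 0],
    [[0, -0.333, 0], [0, 0, 0], 0],
    [[0, -0.333, 0], [0, 0, 0], 0],
    [[0, 0, 0], [0, 0, 0], 0],
    [[0, 0, 0.3], [0, 0, 0], 0],
    [[0, 0, 0], [0, 0, 0], 0]
  ]
}}

```text
t: 5.88
ee_pos: [0.446, 0.1058, 0.2798]
ee_rot: [0.997, -0.08, -0.002, 0.001]
ft_force: [0.4, -0.5, 1.0]
gripper_width: 0.006
```

```bash
python3 -c "
from h import *
go(2,-.075,.082)
from station import vision
p,d=vision.get_image('wrist');cv2.imwrite('pics/w3.png',p)"
```

```text
t 5.875 q [ 0.15  0.25  1.9  -0.    0.99  1.88] ee [0.446  0.1058 0.2798] tip [0.4449 0.1056 0.0808] heading -9.20763997992187 z [-5.1e-03 -9.0e-04 -1.0e+00] F [ 0.4 -0.5  1. ] w 0.005523410455660603
1 bx,by of tip rel hinge -0.0765 -0.1013
2 bx,by of tip rel hinge -0.0764 -0.0016
3 bx,by of tip rel hinge -0.0765 0.0985
4 bx,by of tip rel hinge -0.0766 0.1987
shift tool axes units [ 0.003 -0.008 -0.008]
```

View pics/w3.png

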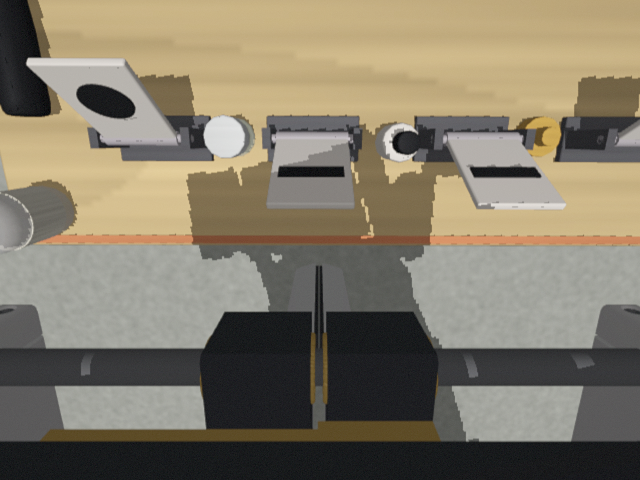

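The fingers (319) are centred on tag 2 (311,175). Same push.

Emit:
{"name": "carry_out", "arguments": {
  "rows": [
    [[0.06, 0, 0], [0, 0, 0], 0],
    [[0.06, 0, 0], [0, 0, 0], 0],
    [[0.04, 0, 0], [0, 0, 0], 0],
    [[0.04, 0, 0], [0, 0, 0], 0],
    [[0.04, 0, 0], [0, 0, 0], 0],
    [[0.04, 0, 0], [0, 0, 0], 0],
    [[0.04, 0, 0], [0, 0, 0], 0],
    [[0.04, 0, 0], [0, 0, 0], 0],
    [[0.04, 0, 0], [0, 0, 0], 0],
    [[0.04, 0, 0], [0, 0, 0], 0]
  ]
}}

```text
t: 7.18
ee_pos: [0.5122, 0.0959, 0.2817]
ee_rot: [0.997, -0.08, 0.0, 0.0]
ft_force: [0.0, 0.8, 0.5]
gripper_width: 0.004
```

Emit:
{"name": "carry_out", "arguments": {
  "rows": [
    [[0.04, 0, 0], [0, 0, 0], 0],
    [[0.04, 0, 0], [0, 0, 0], 0],
    [[0.02, 0, 0], [0, 0, 0], 0],
    [[0, 0, 0], [0, 0, 0], 0],
    [[0, 0, 0], [0, 0, 0], 0]
  ]
}}

```text
t: 7.8
ee_pos: [0.5265, 0.0936, 0.2816]
ee_rot: [0.997, -0.08, -0.0, -0.0]
ft_force: [-0.3, 0.7, -0.0]
gripper_width: 0.005
```

Emit:
{"name": "carry_out", "arguments": {
  "rows": [
    [[-0.2, 0, 0], [0, 0, 0], 0],
    [[-0.34, 0, 0], [0, 0, 0], 0],
    [[0, 0, -0.4], [0, 0, 0], 0],
    [[0, 0, -0.2], [0, 0, 0], 0],
    [[0, 0, 0], [0, 0, 0], 0],
    [[0, 0, 0], [0, 0, 0], 0]
  ]
}}

```text
t: 8.55
ee_pos: [0.4464, 0.1065, 0.3709]
ee_rot: [0.997, -0.08, -0.0, 0.0]
ft_force: [0.1, -0.2, -0.4]
gripper_width: 0.005
```

```bash
python3 -c "
from h import *
go(1,.075,.172)
from station import vision
p,d=vision.get_image('wrist');cv2.imwrite('pics/w4.png',p)"
```

```text
t 8.55 q [ 0.15  0.13  1.81 -0.    1.2   1.89] ee [0.4464 0.1065 0.3709] tip [0.4462 0.1065 0.1719] heading -9.176146223484855 z [-1.e-03 -2.e-04 -1.e+00] F [ 0.1 -0.2 -0.4] w 0.004976566548475541
1 bx,by of tip rel hinge -0.0754 -0.1002
2 bx,by of tip rel hinge -0.0753 -0.0005
3 bx,by of tip rel hinge -0.0754 0.0996
4 bx,by of tip rel hinge -0.0755 0.1997
shift tool axes units [ 1.002 -0.667 -0.002]
```

View pics/w4.png

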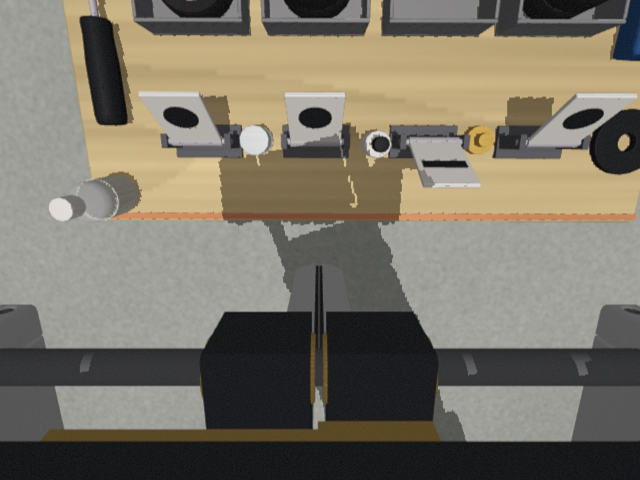

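Tags 2 (314,115) and 4 (585,118) now show the dot, and tag 3 is unchanged. Next I'll go above the bin side of tag 1 and lower.

Emit:
{"name": "carry_out", "arguments": {
  "rows": [
    [[0.3, -0.2, 0], [0, 0, 0], 0],
    [[0.3, -0.2, 0], [0, 0, 0], 0],
    [[0.3, -0.2, 0], [0, 0, 0], 0],
    [[0.1, -0.067, 0], [0, 0, 0], 0],
    [[0, 0, 0], [0, 0, 0], 0],
    [[0, 0, 0.3], [0, 0, 0], 0],
    [[0, 0, 0.3], [0, 0, 0], 0],
    [[0, 0, 0], [0, 0, 0], 0]
  ]
}}

```text
t: 9.6
ee_pos: [0.6095, 0.1808, 0.2786]
ee_rot: [0.997, -0.08, -0.003, 0.001]
ft_force: [-0.2, 0.0, 0.4]
gripper_width: 0.008
```

```bash
python3 -c "
from h import *
go(1,.075,.082)
from station import vision
p,d=vision.get_image('scene');cv2.imwrite('pics/s5.png',p)"
```

```text
t 9.6 q [ 0.23  0.61  1.38 -0.    1.16  1.96] ee [0.6095 0.1808 0.2786] tip [0.6082 0.1805 0.0796] heading -9.195104946875551 z [-0.0065 -0.0016 -1.    ] F [-0.2  0.   0.4] w 0.007634446738336176
1 bx,by of tip rel hinge 0.0726 -0.0012
2 bx,by of tip rel hinge 0.0728 0.0985
3 bx,by of tip rel hinge 0.0727 0.1986
4 bx,by of tip rel hinge 0.0725 0.2987
shift tool axes units [ 0.007 -0.005 -0.016]
```

View pics/s5.png

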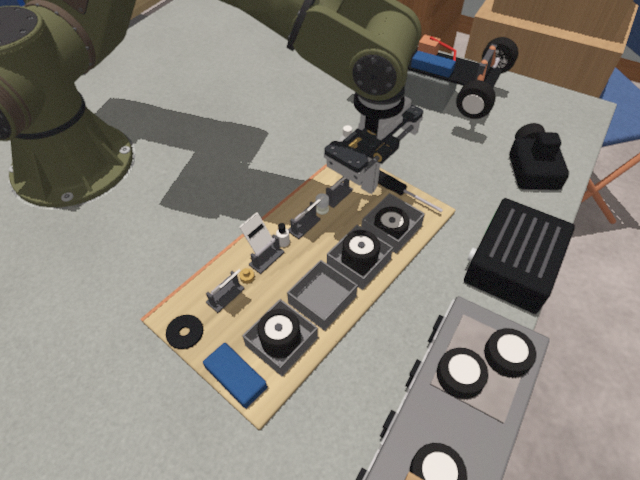

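The fingers are on the bin side of tag 1, clear of its bin. Push toward the robot.

Emit:
{"name": "carry_out", "arguments": {
  "rows": [
    [[-0.06, 0, 0], [0, 0, 0], 0],
    [[-0.06, 0, 0], [0, 0, 0], 0],
    [[-0.04, 0, 0], [0, 0, 0], 0],
    [[-0.04, 0, 0], [0, 0, 0], 0],
    [[-0.04, 0, 0], [0, 0, 0], 0],
    [[-0.04, 0, 0], [0, 0, 0], 0],
    [[-0.04, 0, 0], [0, 0, 0], 0],
    [[-0.04, 0, 0], [0, 0, 0], 0],
    [[-0.04, 0, 0], [0, 0, 0], 0],
    [[-0.04, 0, 0], [0, 0, 0], 0]
  ]
}}

```text
t: 10.9
ee_pos: [0.5451, 0.1919, 0.2817]
ee_rot: [0.997, -0.08, -0.0, -0.0]
ft_force: [-0.4, -0.3, -0.1]
gripper_width: 0.007
```

Emit:
{"name": "carry_out", "arguments": {
  "rows": [
    [[-0.04, 0, 0], [0, 0, 0], 0],
    [[-0.04, 0, 0], [0, 0, 0], 0],
    [[-0.02, 0, 0], [0, 0, 0], 0],
    [[0, 0, 0], [0, 0, 0], 0],
    [[0, 0, 0], [0, 0, 0], 0]
  ]
}}

```text
t: 11.52
ee_pos: [0.5308, 0.1942, 0.2817]
ee_rot: [0.997, -0.08, 0.0, -0.0]
ft_force: [-0.1, 0.4, -0.2]
gripper_width: 0.001
```

Emit:
{"name": "carry_out", "arguments": {
  "rows": [
    [[0.2, 0, 0], [0, 0, 0], 0],
    [[0.34, 0, 0], [0, 0, 0], 0],
    [[0, 0, -0.4], [0, 0, 0], 0],
    [[0, 0, -0.4], [0, 0, 0], 0],
    [[0, 0, 0], [0, 0, 0], 0],
    [[-0.3, 0.2, 0], [0, 0, 0], 0],
    [[-0.3, 0.2, 0], [0, 0, 0], 0],
    [[-0.3, 0.2, 0], [0, 0, 0], 0],
    [[-0.3, 0.2, 0], [0, 0, 0], 0],
    [[-0.2, 0, 0], [0, 0, 0], 0]
  ]
}}

```text
t: 12.78
ee_pos: [0.3824, 0.0954, 0.401]
ee_rot: [0.997, -0.081, -0.0, 0.0]
ft_force: [0.6, 0.6, 0.4]
gripper_width: 0.004
```

Emit:
{"name": "carry_out", "arguments": {
  "rows": [
    [[0, 0, 0], [0, 0, 0], 0],
    [[0, 0, 0], [0, 0, 0], 0]
  ]
}}

```text
t: 13.02
ee_pos: [0.3847, 0.0964, 0.4014]
ee_rot: [0.997, -0.08, -0.0, 0.0]
ft_force: [0.8, 0.2, 0.2]
gripper_width: 0.009
```

```bash
python3 - <<'E'
from h import *
go(1,.075,.082)
from station import vision
o=[]
for n in("scene","top","wrist"):
    p,d=vision.get_image(n);o.append(p)
    if n!="wrist":
        W=cloud(d,vision.camera_model(n)); 
        for k,h in H.items():
            r=W[...,:2]-np.array(h);x=r@bx;y=r@by;z=W[...,2]-.047
            m=(abs(y)<.018)&(abs(x)<.045)&(z>.02)&(z<.056)
            if m.sum()>5: print(n,k,m.sum(),"lean",np.median(np.arctan2(x[m],z[m])).round(3))
z0=np.load("scene0.npz")["p"]
cv2.imwrite("pics/f.png",cv2.resize(np.hstack([z0[130:420,130:460],o[0][130:420,130:460]]),(800,352)))
cv2.imwrite("pics/ft.png",o[1])
E
```

```text
t 13.025 q [ 0.15 -0.05  1.92 -0.    1.27  1.88] ee [0.3847 0.0964 0.4014] tip [0.3847 0.0964 0.2024] heading -9.169574577410712 z [-0. -0. -1.] F [0.8 0.2 0.2] w 0.009425652580708288
1 bx,by of tip rel hinge -0.1345 -0.12
2 bx,by of tip rel hinge -0.1344 -0.0203
3 bx,by of tip rel hinge -0.1345 0.0798
4 bx,by of tip rel hinge -0.1346 0.1799
shift tool axes units [ 1.398 -0.799  0.803]
scene 1 316 lean -0.492
scene 2 78 lean 0.545
scene 3 431 lean -0.501
scene 4 104 lean 0.534
top 1 194 lean -0.491
top 2 255 lean 0.5
top 3 193 lean -0.502
top 4 259 lean 0.48
```

View pics/f.png

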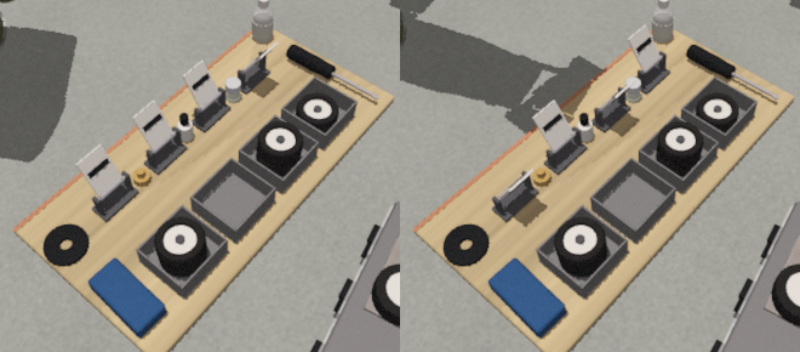

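View pics/ft.png

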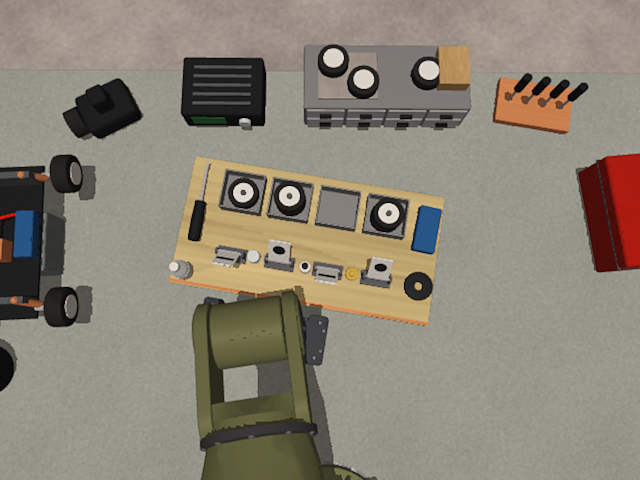

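The before/after pictures show all four tags as wanted. Tag 1 and the untouched tag 3 show the bar with matching leans, tags 2 and 4 show the dot, and nothing else has moved. The arm is clear, so I'm handing in.

```bash
python3 -c "
from station import manip
print(manip.finish_job())"
```

```text
the job is handed in; nothing more can be done
None
```

The tags are set and the job is handed in, at about 13 s on the robot's clock; no verdict was reported. Numbering the tags 1–4 from the robot's left, bins 2 and 4 are full (wheel tops about 65 mm), bin 1 holds one wheel (about 40 mm) and bin 3 is empty. With the closed fingertips I pushed tags 2 and 4 over to the dot and tag 1 over to the bar. Tag 3 already showed the bar, so I left it alone.

- **Tag leans:** the last depth check gave about -0.49, +0.50 to +0.55, -0.50 and +0.48 to +0.53 rad for tags 1 to 4. These are rough, a little short of the 0.55 stop. Untouched tag 3 also reads -0.50, so I take that as measurement bias.
- **Other things:** comparing the before and after pictures by eye, the wheels and loose things had not moved. I did not measure their positions numerically.
- **Forces:** wrist force read about 1 N or less at the end of each move; I had no reading between those points. The arm ended clear of everything.

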